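# Prop open the damp chest's lid

## Robot

A 6-joint arm with a two-finger parallel gripper is mounted at the origin on the work surface. World frame = base frame: x ahead of the robot, y to its left, z up, the work surface at z = 0. Lengths are in m, angles in rad, forces in N, time in s.
With the tool pointing down it reaches from about 0.4 to 0.825 m from the base axis. Payload 7 kg.
Tool frame: the origin (TCP) lies midway between the tips of the shut fingers; the grasp point (between the pads) lies 19 mm behind it; z points along the fingers, x is the direction in which the jaws open and shut, and the axes are right-handed (so a half turn about z gives the same grasp; the last joint's range is limited). The gripper opens to 88 mm and grips with 3 to 60 N. Pads are 19 mm wide; open, the fingers measure 130 mm over their backs; the gripper's body (78 mm by 193 mm) begins 47 mm behind the grasp point.
Start: joints at [-1.039, 0.359, 0.012, 0, -1.224, -0.288], TCP at [0.163, -0.655, 0.227] pointing down, gripper open.
Joint ranges: [-3.07, 3.07], [-1.43, 2.12], [-1.02, 1.25], [-3.03, 1.67], [-3.05, -0], [-3.03, 3.03]. Speed limits (rad/s): [2.39, 2.39, 3.01, 3.14, 3.14, 3.14].

## Interface

Orientations are given as [roll, pitch, yaw] about the fixed x, y, z axes, in that order (R = Rz(yaw) Ry(pitch) Rx(roll)).
In Python, from station import arm, viewer, ticket gives the robot as it stands. The module is installed in compiled form; this text tells all that it offers.
- The arm moves only by the tool step_arm, never from a script. Its argument "targets" is a list of rows, each a list of 3 entries, a list of its own where there are three numbers: the shift along the tool's x, y, z in m, then the turn, a rotation vector about the tool's x, y, z in degrees, then the opening, from -1 (shut) to 1 (fully open), so that 0 is half open. A call has exactly 8 rows; each row shifts and turns the commanded pose from where the row before left it, along the tool's axes as they then stand; what a row does not reach is not made up. A row lasts 1/10 s, in which the tool goes at most 50 mm and 8.59 degrees, less where a joint would pass 70% of its speed; a pose out of reach is approached as far as the arm can. A call is refused whole if a number of a shift passes 0.05 or a number of a turn 8.59, either way. A call with a gripper value outside its range is refused whole. The fingers move at their own pace and stop on an object; "grip_force" is the grip in N (left out, the last holds). Time passes only in rows, so rows that do not move let the fingers close, or fill a call up. It gives the time, the measured TCP pose, the force and the opening at its end, in the units of the state.
- arm.get_state(): the state, without advancing time (a new reading comes with each control period).
- viewer.grab_frame(name): name is "side" or "top"; returns (picture, depth): 384x512x3 uint8, red, green, blue; 384x512 float32, m along the optical axis (not along the pixel's ray), 0 where there is no reading.
- viewer.calibration(name): a dict with "fov_y" (degrees; the focal length in pixels is half the picture's height over the tangent of half this angle, whatever the lens; pixels are square), "cx", "cy" (the principal point, pixels), "distortion" ([k1, k2, p1, p2, k3] as OpenCV has them; the pictures are not rectified), "world_to_cam" (4x4, takes a point from world to camera coordinates). Camera axes: x right, y up, looking along -z (the intrinsics and any distortion apply to the point x, -y, -z); pixel columns grow to the right and rows downward; lengths in m; the calibration is good to about 2 mm. A picture is of the moment at which its call begins. calibration takes no time and is no camera call.
- ticket.job_done(): hands the job in, once; it reports no verdict.
The state is a dict: "t": time; "q": joint angles; "qd": joint speeds; "joint_efforts": joint torques, N m; "eef_pos": TCP position; "ee_rot": TCP orientation; "force": force on the tool from outside, world axes, zero at the start; "moment": the same for the moment, N m; "width": finger opening in m.
Only numpy, scipy, OpenCV 4.12 (cv2) and the standard library are available. Lean on these libraries where they do the work, as an engineer would, in place of code of your own. Each camera call takes 0.05 s, during which the arm holds its last target.

## Task

Raise the lid of the small wooden damp chest and prop it open: swing down the steel prop rod that lies along the lid's side and feel its foot into the hole of the steel ledge on the chest's side until it is fully home and holds the lid up. Never press the foot hard on the ledge, leave the other things on the table where they are, and let go at the end.

Things in the scene. Friction and masses are not known exactly. Their poses are not given: they have to be found in the camera images.
- chest: Open wooden box fixed to the table, 220 (its x) x 260 (its y) x 120 mm high; origin at the centre of its underside; +x points from the front (lid handle side) to the hinge side, z up. The prop and ledge are on its -y side.
- lid_hinge (a point): Point on the lid's hinge axis, which runs along the chest's y; at (110, 0, 125) mm in the chest's frame.
- lid (a joint): Lid angle (rad): 0 shut, grows to 1.3 as the front rises; about 0.72 when propped, higher while the foot is above the ledge. Wooden board 222 mm deep, 264 wide, 10 thick, 0.55 to 0.85 kg, mid-plane through the hinge axis. A worn soft-close hinge resists (0.45 N m friction + 6 N m per rad/s): lift slowly; let go, it stays or sinks at under 0.1 rad/s.
- lid_handle (a point): Middle of the lid's front bar: a round steel bar 12 mm in diameter, 100 mm long, along the chest's y, in the lid's plane, 50 mm in front of the lid's front edge and 272 mm from the hinge axis; free all round between its two end arms.
- prop (a joint): Angle of the prop rod to the lid (rad): 0 when it lies along the lid's side edge pointing to the hinge, grows to 2.2 as its foot swings down (lid + prop = 1.57: hangs plumb; 1.58 to 1.80 when seated). Stiff pivot (0.15 N m): it stays where left. Straight steel rod, 10 mm in diameter, flat foot 155 mm from the pivot.
- prop_pivot (a point): Pivot of the prop on the lid's -y side: on the lid's mid-plane, 175 mm from the hinge axis towards the front, 142 mm to the -y side of the chest's centre; its axis is parallel to the hinge, so rod and foot move only in that upright plane.
- prop_grip (a point): Grasp point on the prop's cross-bar: a round steel bar 12 mm in diameter that sticks out sideways (chest's -y) from the rod at 105 mm from the pivot, i.e. 50 mm before the foot; it is 83 mm long and this point is 55 mm out from the rod's middle. The bar can turn between finger pads.
- prop_foot (a point): Middle of the flat end of the prop's foot (10 mm in diameter, 1 mm bevel).
- bracket: Steel ledge, 100 mm along x, 34 wide, flat top, one square blind hole 13 mm wide, 14 deep. Origin: nominal centre of the hole's mouth, at (-40, -142, 100) mm in the chest's frame, same axes. Clamped by eye: the true hole is up to 18 mm either way along the chest's x from the origin, fixed, right under the rod's plane. Fully home = foot on the hole's bottom. Over 25 N from the foot bends it.
- basin: Bystander: aluminium pot, 180 mm across, 100 mm high; origin at its underside.
- saucer: Bystander: low clay plate, 100 mm across, 22 mm high, on the table in front of the chest, partly under the lid handle; origin at its underside.
- teabowl: Bystander: small clay bowl, 72 mm across, 55 mm high, on the table beside the chest on the prop's side; origin at its underside.
- mug: Bystander: white mug, 80 mm across, 90 mm high; origin at its underside.
- glaze: Bystander: plastic glaze jar, 70 mm across, 110 mm high; origin at its underside.
- paddle: Bystander: wooden spatula lying on the table; origin at its underside.
- brush: Bystander: brush lying on the table; origin at its underside.

How it is judged:
On the way, in this order (a step that is already met when the one before it is completed fails the run):
1. the lid is raised past 0.6 rad (value of joint lid above 0.6 rad), for 0.2 s.
2. the prop is swung down, foot close to the hole (x of prop_foot in the frame of bracket between -0.04 and 0.04 m and z of prop_foot in the frame of bracket below 0.03 m and value of joint prop above 0.6 rad), for 0.2 s.
At the end, for the whole second after the job is handed in: The prop's foot is in the ledge's hole, its tip at least 10 mm below the ledge's upper face (fully home is 14 mm) and within 23 mm of the nominal hole along the chest's x; the lid rests propped between 0.60 and 0.84 rad, lid and prop still (under 0.02 and 0.05 rad/s) (z of prop_foot in the frame of bracket below -0.01 m and x of prop_foot in the frame of bracket between -0.023 and 0.023 m and value of joint lid between 0.6 and 0.84 rad and velocity of joint lid between -0.02 and 0.02 rad/s and velocity of joint prop between -0.05 and 0.05 rad/s); the robot touches nothing.
It fails at once if the foot presses the ledge with more than 25 N (contact force between prop and bracket above 25 N).
It fails at once if a bystander (basin, saucer, tea bowl, mug, glaze jar, paddle or brush) is moved more than 30 mm (distance of any of basin, saucer, teabowl, mug, glaze, paddle, brush from where it was at the start of the episode above 0.03 m).
It also fails if it takes over 72 s, if anything falls off the work surface, if the arm or the gripper's body presses on something with over 40 N, if the wrist force passes 120 N, or if a joint passes its speed limit or range.

## Working session

There is one attempt and no reset: what is moved stays moved. The work goes in short steps, Python scripts to look and compute and a tool call to move; the robot and the scene stay as the last step left them, time stands still between calls to the robot, and variables do not carry over. Pictures are saved under pics/ and viewed, and the job is handed in when it is done.

Besides the shell and the picture viewer there is one more tool, called as name([rows], argument=value, ...), one row to a line, values as JSON. step_arm: Moves the arm, as the interface text tells. Its arguments: {"type":"object","properties":{"targets":{"type":"array"},"grip_force":{"type":"number"}},"required":["targets"]}

```bash
mkdir -p pics; cat > h.py <<'E'
import numpy as np, cv2
from station import arm, viewer, ticket
from scipy.spatial.transform import Rotation as R
np.set_printoptions(precision=4,suppress=True)
def grab(n,fn):
    p,d=viewer.grab_frame(n); cv2.imwrite('pics/'+fn+'.png',p[:,:,::-1]); np.savez('pics/'+fn+'.npz',p=p,d=d); return p,d
def K(n):
    c=viewer.calibration(n); f=192/np.tan(np.radians(c['fov_y'])/2)
    return np.array([[f,0,c['cx']],[0,f,c['cy']],[0,0,1.]]),np.array(c['distortion'],float),np.array(c['world_to_cam'])
def unproj(n,uv,d):
    k,D,T=K(n); uv=np.array(uv,float).reshape(-1,1,2); n_=cv2.undistortPoints(uv,k,D)[:,0]
    d=np.array(d).reshape(-1); P=np.c_[n_[:,0]*d,-n_[:,1]*d,-d]
    return (P-T[:3,3])@T[:3,:3]
def proj(n,P):
    k,D,T=K(n); P=np.array(P,float).reshape(-1,3); c=P@T[:3,:3].T+T[:3,3]; c=c*[1,-1,-1]
    return cv2.projectPoints(c,np.zeros(3),np.zeros(3),k,D)[0][:,0]
E
python3 - <<'E'
from h import *
for n in('side','top'):
    grab(n,n+'0'); print(viewer.calibration(n))
print(arm.get_state())
E
```

```text
{'fov_y': 45.72263030128515, 'cx': 254.9099596471417, 'cy': 185.62657446210787, 'distortion': array([-0.0883,  0.    ,  0.    ,  0.    ,  0.    ]), 'world_to_cam': array([[ 0.8477, -0.5301, -0.0216, -0.478 ],
       [ 0.3095,  0.4612,  0.8316, -0.1902],
       [-0.4308, -0.7116,  0.555 , -1.5538],
       [ 0.    ,  0.    ,  0.    ,  1.    ]])}
{'fov_y': 50.56523903619579, 'cx': 258.59921329336044, 'cy': 194.04872692628794, 'distortion': array([-0.0924,  0.    ,  0.    ,  0.    ,  0.    ]), 'world_to_cam': array([[ 0.0136, -0.9999, -0.0046, -0.083 ],
       [ 0.992 ,  0.0129,  0.1258, -0.5154],
       [-0.1258, -0.0063,  0.992 , -1.4245],
       [ 0.    ,  0.    ,  0.    ,  1.    ]])}
{'t': 0.1, 'q': array([-1.0389,  0.3593,  0.0112, -0.0003, -1.2241, -0.2881]), 'qd': array([ 0.0005,  0.0006,  0.0015,  0.0027, -0.0009, -0.    ]), 'joint_efforts': array([ -0.0015, -58.4163,  29.375 ,   7.0156,   0.0102,  -0.0001]), 'eef_pos': array([ 0.1628, -0.6546,  0.2257]), 'ee_rot': array([-3.1414, -0.0015,  1.8145]), 'force': array([-0.3914, -0.7099,  0.5153]), 'moment': array([0.0097, 0.0086, 0.0121]), 'width': 0.08758089872782168}
```

View pics/side0.png

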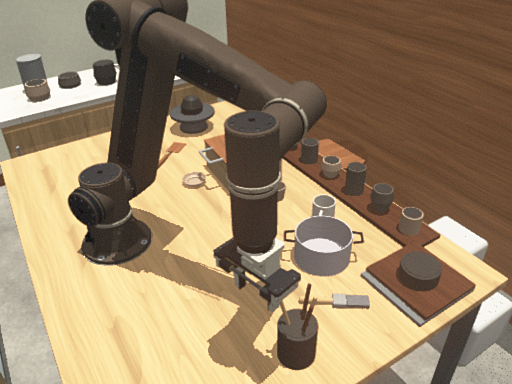

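View pics/top0.png

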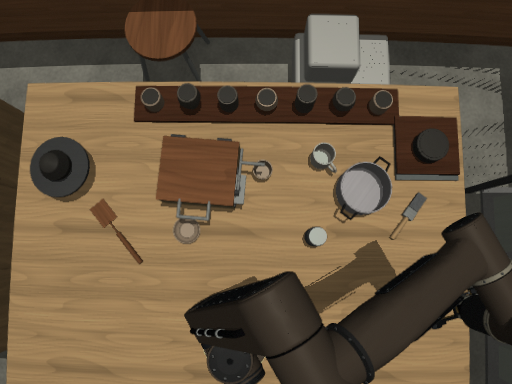

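```bash
python3 - <<'E'
from h import *
p=cv2.imread('pics/top0.png'); c=p[120:250,140:290]; cv2.imwrite('pics/top0c.png',cv2.resize(c,None,fx=5,fy=5,interpolation=cv2.INTER_CUBIC)[:600*2,:])
cv2.imwrite('pics/top0c.png',cv2.resize(c,None,fx=4.6,fy=4.6,interpolation=cv2.INTER_CUBIC))
E
```

```text
(no output)
```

View pics/top0c.png

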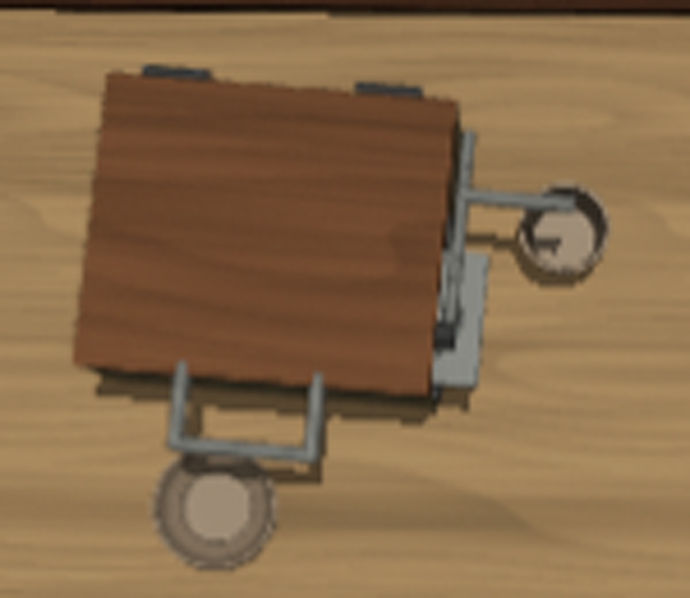

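```bash
cat > fit.py <<'E'
from h import *
from scipy.optimize import least_squares
z=np.load('pics/top0.npz')
C=np.array([[107,73],[458,102],[428,395],[76,362]])/4.6+[139.6,119.6]
P=np.array([[110,132,130],[110,-132,130],[-112,-132,130],[-112,132,130]])/1e3
ex=np.array([[172,445],[316,458],[575,203]])/4.6+[139.6,119.6] # handle ends, crossbar end
# crossbar: pivot x=110-175=-65 -> +105=40 ; y -142-83
Pe=np.array([[-162,50,125],[-162,-50,125],[40,-225,125]])/1e3
def W(v,Q): return Q@R.from_euler('z',v[2]).as_matrix().T+[v[0],v[1],0]
uv=np.r_[C,ex];Q=np.r_[P,Pe]
r=least_squares(lambda v:(proj('top',W(v,Q))-uv).ravel(),[0.7,0.15,0.])
print(r.x,np.degrees(r.x[2])); print(r.fun.reshape(-1,2))
d=z['d']
for u,v in [(190,160),(210,180),(175,190),(225,150)]: print(unproj('top',[u,v],d[v,u]))
for u,v in [(193,230),(187,231),(261,170),(262,174)]: print(unproj('top',[u,v],d[v,u]))
E
python3 fit.py
```

```text
[ 0.5845  0.1309 -0.0728] -4.173110079287129
[[ 0.0427 -0.3659]
 [ 0.1833 -0.5679]
 [ 0.5317  0.436 ]
 [-0.9838  0.8248]
 [ 0.8524 -0.1628]
 [-0.8579 -0.3661]
 [ 0.2236  0.1537]]
[[0.6174 0.1574 0.1304]]
[[0.5501 0.0878 0.1267]]
[[0.5138 0.2039 0.1329]]
[[0.652  0.0388 0.1358]]
[[0.3853 0.1591 0.0107]]
[[0.3815 0.1818 0.005 ]]
[[ 0.6092 -0.0836  0.0053]]
[[ 0.5956 -0.0875 -0.0017]]
```

step_arm([
  [[0,0,-0.006],[0,0,-8.5],1],
  [[0,0,-0.006],[0,0,-8.5],1],
  [[0,0,-0.006],[0,0,-8.5],1],
  [[0,0,-0.006],[0,0,-8.5],1],
  [[0,0,-0.006],[0,0,-8.5],1],
  [[0,0,-0.006],[0,0,-8.5],1],
  [[0,0,-0.006],[0,0,-8.5],1],
  [[0,0,-0.006],[0,0,-8.5],1],
])

```text
t: 0.9
eef_pos: [0.1629, -0.6548, 0.2743]
ee_rot: [3.141, -0.0, 3.007]
force: [0.3, -0.3, -0.4]
width: 0.0877
```

```bash
cat >> h.py <<'E'
CH=np.array([0.5845,0.1309,0.]); YAW=-0.0728
def c2w(p): return R.from_euler('z',YAW).apply(np.array(p,float))+CH
def w2c(p): return R.from_euler('z',-YAW).apply(np.array(p,float)-CH)
def st(): return arm.get_state()
def tool(): s=st(); return np.array(s['eef_pos']),R.from_euler('xyz',s['ee_rot'])
def rel(tcp): # shift needed in tool axes for TCP world
    p,r=tool(); return r.inv().apply(np.array(tcp)-p)
def show():
    s=st(); p,r=tool(); g=p-0.019*r.as_matrix()[:,2]
    print('t',round(s['t'],2),'tcp',p,'rpyd',np.degrees(s['ee_rot']),'grasp_c',w2c(g)*1e3,'F',s['force'],'w',round(s['width'],4))
E
python3 - <<'E'
from h import *
show(); print(st()['q'])
print('rel via',rel([.55,-.25,.28]))
E
```

```text
t 0.9 tcp [ 0.1629 -0.6548  0.2743] rpyd [179.9499  -0.0223 172.3165] grasp_c [-363.3546 -814.2926  293.252 ] F [ 0.3238 -0.2806 -0.3923] w 0.0877
[-1.0389  0.3355  0.0859 -0.0002 -1.3221  0.9049]
rel via [-0.3295  0.4529 -0.0055]
```

step_arm([
  [[-0.027,0.038,0],[0,0,-3.5],1],
  [[-0.027,0.038,0],[0,0,0],1],
  [[-0.027,0.038,0],[0,0,0],1],
  [[-0.027,0.038,0],[0,0,0],1],
  [[-0.027,0.038,0],[0,0,0],1],
  [[-0.027,0.038,0],[0,0,0],1],
  [[-0.027,0.038,0],[0,0,0],1],
  [[-0.027,0.038,0],[0,0,0],1],
])

```text
t: 1.7
eef_pos: [0.4051, -0.3692, 0.2744]
ee_rot: [3.141, -0.0, 3.062]
force: [1.5, -0.6, 0.1]
width: 0.0876
```

```bash
python3 - <<'E'
from h import *
show(); print(st()['q'])
h=c2w([-.162,0,.125])
print('h',h,'rel handle above',rel(h+[0,0,.13-.019]))
E
```

```text
t 1.7 tcp [ 0.4051 -0.3692  0.2744] rpyd [179.9886  -0.0057 175.4648] grasp_c [-142.548  -511.7847  293.4453] F [ 1.4665 -0.5593  0.1445] w 0.0876
[-0.3816  0.1211 -0.1936 -0.0002 -1.2563  0.3025]
h [0.4229 0.1427 0.125 ] rel handle above [0.0227 0.5116 0.0385]
```

step_arm([
  [[-0.01,0.046,0],[0,0,0],1],
  [[-0.01,0.046,0],[0,0,0],1],
  [[-0.01,0.046,0],[0,0,0],1],
  [[0,0.046,0],[0,0,0],1],
  [[0,0.046,0],[0,0,0],1],
  [[0,0.046,0],[0,0,0],1],
  [[0,0.046,0],[0,0,0],1],
  [[0,0.046,0],[0,0,0],1],
])

```text
t: 2.5
eef_pos: [0.4629, -0.0046, 0.2746]
ee_rot: [3.141, 0.0, 3.063]
force: [1.4, -0.1, 0.0]
width: 0.0875
```

step_arm([
  [[0.02,0.046,0],[0,0,0],1],
  [[0.02,0.046,0],[0,0,0],1],
  [[0.013,0.046,0],[0,0,0],1],
  [[0,0,0],[0,0,0],1],
  [[0,0,0],[0,0,0],1],
  [[0,0,0],[0,0,0],1],
  [[0,0,0],[0,0,0],1],
  [[0,0,0],[0,0,0],1],
])

```text
t: 3.3
eef_pos: [0.4218, 0.1339, 0.2745]
ee_rot: [-3.141, -0.0, 3.06]
force: [0.8, 0.6, -0.0]
width: 0.0876
```

```bash
python3 - <<'E'
from h import *
show(); print(st()['q'])
h=c2w([-.162,0,.125])
print('rel handle',rel(h+[0,0,-.019]))
grab('side','side1');grab('top','top1')
E
```

```text
t 3.3 tcp [0.4218 0.1339 0.2745] rpyd [-179.9919   -0.0076  175.3464] grasp_c [-162.5051   -8.827   293.4952] F [ 0.7981  0.6478 -0.0156] w 0.0876
[ 0.7557 -0.0682 -0.3896 -0.     -1.2496 -0.8369]
rel handle [-0.0005  0.0089  0.1685]
```

View pics/side1.png

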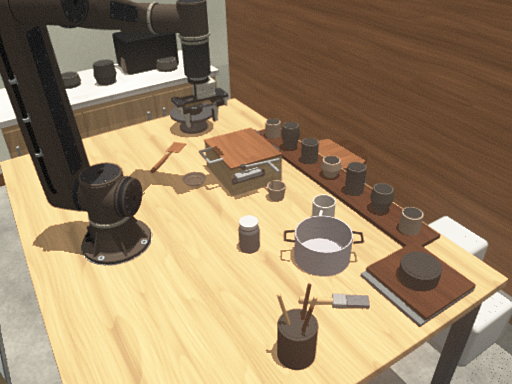

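View pics/top1.png

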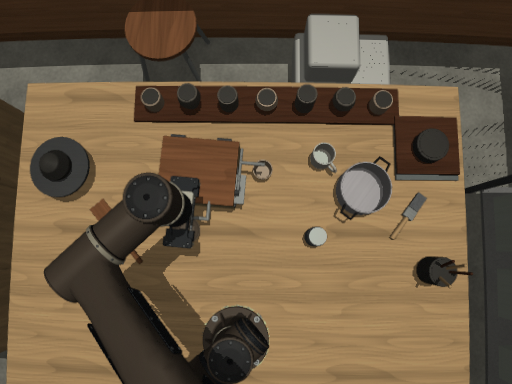

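```bash
python3 - <<'E'
from h import *
p=cv2.imread('pics/side1.png'); c=p[125:205,195:295]; cv2.imwrite('pics/side1c.png',cv2.resize(c,None,fx=7.4,fy=7.4,interpolation=cv2.INTER_CUBIC))
z=np.load('pics/side1.npz')
for x in(-58,-40,-22): print(x,((proj('side',c2w([x/1e3,-.142,.1]))-[194.6,124.6])*7.4))
for q in [[-90,-125,100],[10,-125,100],[-90,-159,100],[10,-159,100],[-112,-132,130],[-162,0,125]]:print(q,((proj('side',c2w(np.array(q)/1e3))-[194.6,124.6])*7.4))
E
```

```text
-58 [[369.7256 353.8785]]
-40 [[401.1461 344.5757]]
-22 [[432.3207 335.3476]]
[-90, -125, 100] [[298.6578 355.1042]]
[10, -125, 100] [[471.5983 304.3282]]
[-90, -159, 100] [[328.0729 386.3349]]
[10, -159, 100] [[502.9065 334.1402]]
[-112, -132, 130] [[262.4312 322.4029]]
[-162, 0, 125] [[ 69.8867 241.3981]]
```

View pics/side1c.png

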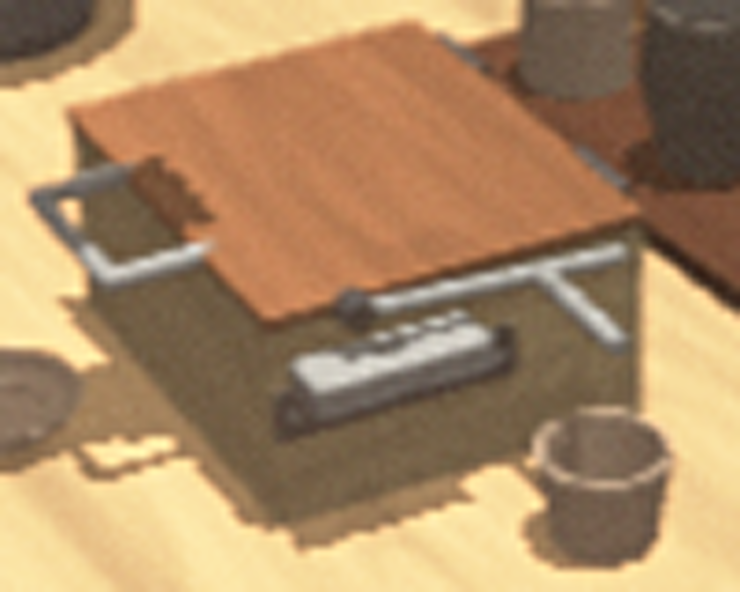

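step_arm([
  [[0,0.009,0],[0,0,-0.5],-0.1],
  [[0,0,0.02],[0,0,0],-0.1],
  [[0,0,0.03],[0,0,0],-0.1],
  [[0,0,0.04],[0,0,0],-0.1],
  [[0,0,0.04],[0,0,0],-0.1],
  [[0,0,0.028],[0,0,0],-0.1],
  [[0,0,0.01],[0,0,0],-0.1],
  [[0,0,0],[0,0,0],-0.1],
])

```text
t: 4.2
eef_pos: [0.4219, 0.1437, 0.1057]
ee_rot: [-3.14, -0.002, 3.071]
force: [0.1, 0.0, 0.9]
width: 0.0397
```

```bash
python3 - <<'E'
from h import *
show(); print(st()['q'])
grab('side','side2')
p=cv2.imread('pics/side2.png'); c=p[125:205,170:270]; cv2.imwrite('pics/side2c.png',cv2.resize(c,None,fx=7.4,fy=7.4,interpolation=cv2.INTER_CUBIC))
E
```

```text
t 4.2 tcp [0.4219 0.1437 0.1057] rpyd [-179.8802   -0.0982  175.9806] grasp_c [-163.029     1.0253  124.7415] F [0.0562 0.0392 0.9276] w 0.0397
[ 0.7732  0.1029 -0.6396  0.0001 -0.831  -0.8435]
```

View pics/side2c.png

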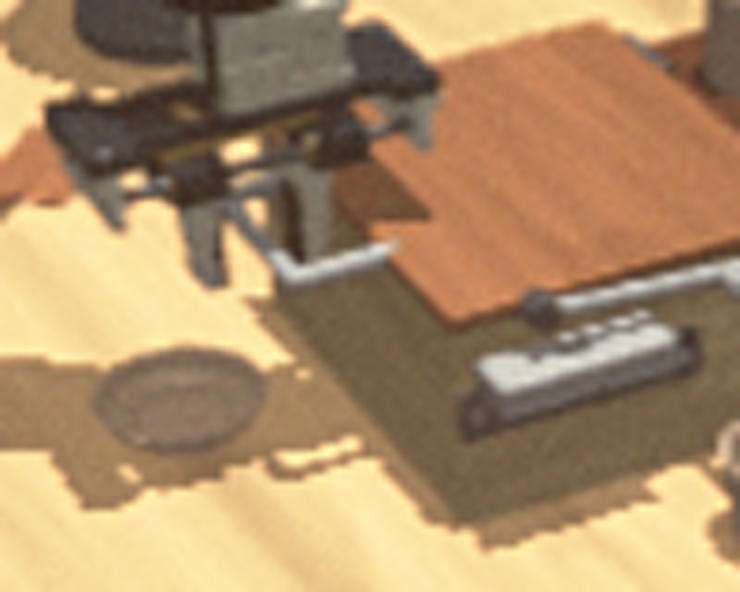

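step_arm([
  [[0,0,0],[0,0,0],-1],
  [[0,0,0],[0,0,0],-1],
  [[0,0,0],[0,0,0],-1],
  [[0,0,0],[0,0,0],-1],
  [[0,0,0],[0,0,0],-1],
  [[0,0,0],[0,0,0],-1],
  [[0,0,0],[0,0,0],-1],
  [[0,0,0],[0,0,0],-1],
], grip_force=25)

```text
t: 5.05
eef_pos: [0.4232, 0.1443, 0.1072]
ee_rot: [3.141, 0.002, 3.072]
force: [4.8, -2.4, 3.0]
width: 0.0112
```

```bash
python3 - <<'E'
from h import *
show()
p,r=tool(); 
# arc in tool axes: tool x ~ -chest x ; tool z down
g=w2c(p-0.019*r.as_matrix()[:,2]); print(g)
th=np.linspace(0,1.15,50)
for t in np.arange(0,1.2,.1): print(round(t,2), -(110-272*np.cos(t)+162), -272*np.sin(t))
E
```

```text
t 5.05 tcp [0.4232 0.1443 0.1072] rpyd [179.9634   0.0953 175.9879] grasp_c [-161.9135    1.5689  126.2318] F [ 4.766  -2.4416  2.9787] w 0.0112
[-0.1619  0.0016  0.1262]
0.0 -0.0 -0.0
0.1 -1.3588670443769502 -27.15468932793726
0.2 -5.421890827182267 -54.03805797625665
0.3 -12.148474957835163 -80.38149621188437
0.4 -21.471409631215238 -105.92178910795295
0.5 -33.29754316581861 -130.40374650034323
0.6 -47.50871274456753 -153.58275276344966
0.7 -63.96292505861916 -175.227210928652
0.8 -82.49577505757102 -195.1208567246702
0.9 -102.92208863037928 -213.0649194186755
1.0 -125.03777280386598 -228.88010786774785
1.1 -148.62185497224297 -242.40840193671045
```

step_arm([
  [[-0.0001,0,-0.005],[0,0,0],-1],
  [[-0.0003,0,-0.0085],[0,0,0],-1],
  [[-0.0006,0,-0.0085],[0,0,0],-1],
  [[-0.0009,0,-0.0085],[0,0,0],-1],
  [[-0.0012,0,-0.0084],[0,0,0],-1],
  [[-0.0014,0,-0.0084],[0,0,0],-1],
  [[-0.0017,0,-0.0083],[0,0,0],-1],
  [[-0.0019,0,-0.0083],[0,0,0],-1],
], grip_force=35)

```text
t: 5.85
eef_pos: [0.43, 0.1437, 0.1692]
ee_rot: [3.141, -0.001, 3.07]
force: [8.4, 1.6, -14.3]
width: 0.0106
```

```bash
cat >> h.py <<'E'
def lidth():
    p,r=tool(); g=w2c(p-0.019*r.as_matrix()[:,2])*1e3; d=[110-g[0],g[2]-125]; return np.arctan2(d[1],d[0]),np.hypot(*d)
E
python3 - <<'E'
from h import *
show(); print(lidth())
for a in np.arange(.23,1.16,.03): print(round(a,2), -272*(np.cos(a)-np.cos(a+.03)), -272*(np.sin(a+.03)-np.sin(a)))
E
```

```text
t 5.85 tcp [0.43   0.1437 0.1692] rpyd [179.9843  -0.0804 175.9261] grasp_c [-155.0357    1.4815  188.2392] F [  8.4158   1.6045 -14.3209] w 0.0106
(np.float64(0.23422666615419785), np.float64(272.4758683114578))
0.23 -1.9791853888743738 -7.916023713094945
0.26 -2.2157399131339606 -7.853095113849088
0.29 -2.450300421029729 -7.783099259068766
0.32 -2.682655823936848 -7.7060991402987336
0.35 -2.912597017676271 -7.6221640524485235
0.38 -3.139917070694194 -7.531369531431753
0.41 -3.364411410286557 -7.433797286188868
0.44 -3.5858780067005576 -7.329535125154677
0.47 -3.8041175549480872 -7.218676877236646
0.5 -4.018933654166393 -7.101322307375151
0.53 -4.230132984365817 -6.9775770267619155
0.56 -4.437525480404693 -6.847552397796903
0.59 -4.64092450303527 -6.711365433869796
0.62 -4.840147006866022 -6.569138694055773
0.65 -5.035013705090799 -6.421000172820701
0.68 -5.225349230834167 -6.267083184834531
0.71 -5.410982294970308 -6.107526244997496
0.74 -5.591745840271344 -5.942472943785571
0.77 -5.7674771917475915 -5.772071818029174
0.8 -5.938018203044351 -5.5964762172396725
0.83 -6.103215398762547 -5.415844165605492
0.86 -6.262920112576566 -5.2303382197807515
0.89 -6.416988621023675 -5.040125322595475
0.92 -6.565282272845572 -4.845376652818098
0.95 -6.707667613765224 -4.646267471106311
0.98 -6.8440165065864225 -4.442976962284163
1.01 -6.97420624650896 -4.2356880740879195
1.04 -7.09811967155446 -4.024587352525359
1.07 -7.2156452680042396 -3.809864773997022
1.1 -7.326677270754263 -3.5917135743302246
1.13 -7.4311157584964995 -3.3703300748799556
```

step_arm([
  [[-0.002,0,-0.0079],[0,0,0],-1],
  [[-0.0022,0,-0.0079],[0,0,0],-1],
  [[-0.0025,0,-0.0078],[0,0,0],-1],
  [[-0.0027,0,-0.0077],[0,0,0],-1],
  [[-0.0029,0,-0.0076],[0,0,0],-1],
  [[-0.0031,0,-0.0075],[0,0,0],-1],
  [[-0.0034,0,-0.0074],[0,0,0],-1],
  [[-0.0036,0,-0.0073],[0,0,0],-1],
])

```text
t: 6.65
eef_pos: [0.451, 0.142, 0.2299]
ee_rot: [-3.141, -0.005, 3.071]
force: [-0.6, 5.1, -13.3]
width: 0.0109
```

step_arm([
  [[-0.0038,0,-0.0072],[0,0,0],-1],
  [[-0.004,0,-0.0071],[0,0,0],-1],
  [[-0.0042,0,-0.007],[0,0,0],-1],
  [[-0.0044,0,-0.0068],[0,0,0],-1],
  [[-0.0046,0,-0.0067],[0,0,0],-1],
  [[-0.0048,0,-0.0066],[0,0,0],-1],
  [[-0.005,0,-0.0064],[0,0,0],-1],
  [[-0.0052,0,-0.0063],[0,0,0],-1],
])

```text
t: 7.45
eef_pos: [0.4853, 0.1395, 0.2842]
ee_rot: [-3.141, -0.008, 3.071]
force: [-11.5, 7.5, -4.2]
width: 0.0105
```

```bash
python3 - <<'E'
from h import *
show(); print(lidth(), st()['q'])
grab('side','side3')
p=cv2.imread('pics/side3.png'); c=p[85:205,150:300]; cv2.imwrite('pics/side3c.png',cv2.resize(c,None,fx=5,fy=5,interpolation=cv2.INTER_CUBIC))
E
```

```text
t 7.45 tcp [0.4853 0.1395 0.2842] rpyd [-179.9723   -0.4332  175.9607] grasp_c [-99.4505   1.3746 303.2441] F [-11.4955   7.5017  -4.198 ] w 0.0105
(np.float64(0.7050792101809401), np.float64(275.0281138890608)) [ 0.6658  0.0454 -0.2537 -0.0049 -1.2776 -0.7348]
```

View pics/side3c.png

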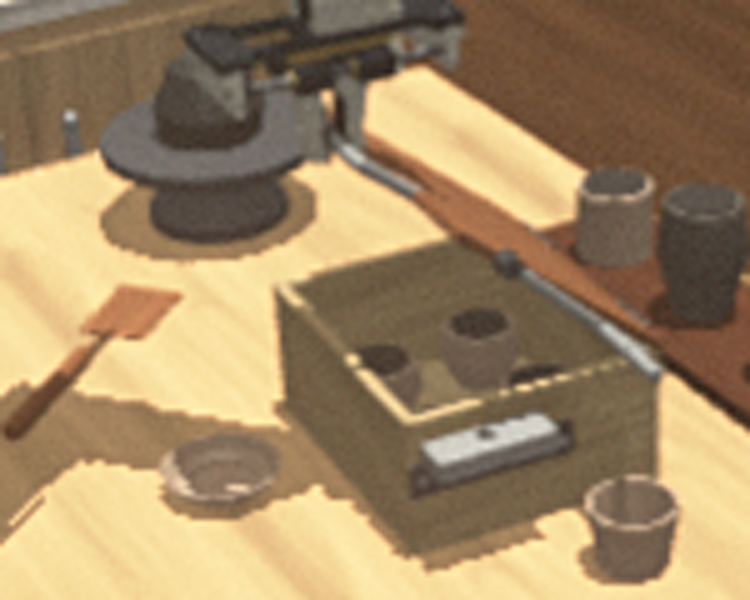

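```bash
python3 - <<'E'
from h import *
p=cv2.imread('pics/side3.png'); c=p[160:190,225:270]; cv2.imwrite('pics/side3d.png',cv2.resize(c,None,fx=16,fy=16,interpolation=cv2.INTER_CUBIC))
for x in range(-64,-14,4): print(x,((proj('side',c2w([x/1e3,-.142,.1]))-[224.5,159.5])*16).round())
for q in [[-90,-125,100],[10,-125,100],[-90,-159,100],[10,-159,100]]:print(q,((proj('side',c2w(np.array(q)/1e3))-[224.5,159.5])*16))
E
```

```text
-64 [[298. 213.]]
-60 [[313. 209.]]
-56 [[329. 204.]]
-52 [[344. 200.]]
-48 [[359. 196.]]
-44 [[374. 191.]]
-40 [[389. 187.]]
-36 [[404. 182.]]
-32 [[419. 178.]]
-28 [[434. 173.]]
-24 [[449. 169.]]
-20 [[464. 164.]]
-16 [[479. 160.]]
[-90, -125, 100] [[167.3466 209.3928]]
[10, -125, 100] [[541.272   99.6068]]
[-90, -159, 100] [[230.9469 276.9187]]
[10, -159, 100] [[608.9653 164.0653]]
```

View pics/side3d.png

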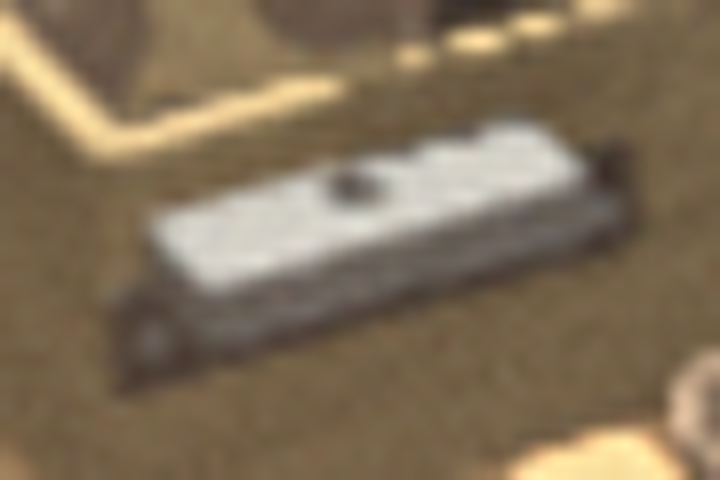

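step_arm([
  [[-0.0054,0,-0.0061],[0,0,0],-1],
  [[-0.0056,0,-0.0059],[0,0,0],-1],
  [[-0.0058,0,-0.0058],[0,0,0],-1],
  [[-0.0059,0,-0.0056],[0,0,0],-1],
  [[-0.0061,0,-0.0054],[0,0,0],-1],
  [[-0.0063,0,-0.0052],[0,0,0],-1],
  [[-0.0064,0,-0.005],[0,0,0],-1],
  [[-0.0066,0,-0.0048],[0,0,0],-1],
])

```text
t: 8.3
eef_pos: [0.5323, 0.1361, 0.3303]
ee_rot: [-3.141, -0.008, 3.072]
force: [-22.6, 7.4, 10.7]
width: 0.0108
```

step_arm([
  [[-0.0067,0,-0.0046],[0,0,0],-1],
  [[-0.0068,0,-0.0044],[0,0,0],-1],
  [[-0.007,0,-0.0042],[0,0,0],-1],
  [[-0.0071,0,-0.004],[0,0,0],-1],
  [[-0.0072,0,-0.0038],[0,0,0],-1],
  [[-0.002,0,-0.001],[0,0,0],-1],
  [[0,0,0],[0,0,0],-1],
  [[0,0,0],[0,0,0],-1],
])

```text
t: 9.1
eef_pos: [0.572, 0.1331, 0.3556]
ee_rot: [3.141, 0.001, 3.072]
force: [-13.0, 2.9, 17.4]
width: 0.0111
```

```bash
python3 - <<'E'
from h import *
show(); print(lidth(), st()['q'])
E
```

```text
t 9.1 tcp [0.572  0.1331 0.3556] rpyd [179.9492   0.0759 176.0374] grasp_c [-12.681   1.297 374.596] F [-12.9752   2.8925  17.4203] w 0.0111
(np.float64(1.1139570214178678), np.float64(278.11648586426065)) [ 0.5614  0.158   0.0298  0.0001 -1.441  -0.6306]
```

step_arm([
  [[0,0,0],[0,0,0],-0.1],
  [[0,0,0],[0,0,0],-0.1],
  [[0,0,0],[0,0,0],-0.1],
  [[0,0,-0.01],[0,0,0],-0.1],
  [[0,0,-0.02],[0,0,0],-0.1],
  [[0,0,-0.03],[0,0,0],-0.1],
  [[0,0,-0.02],[0,0,0],-0.1],
  [[0,0,0],[0,0,0],-0.1],
])

```text
t: 9.9
eef_pos: [0.5744, 0.1331, 0.4354]
ee_rot: [3.14, 0.005, 3.071]
force: [0.9, 0.4, 0.8]
width: 0.0397
```

```bash
python3 - <<'E'
from h import *
show(); print(st()['q'])
for n in('side','top'): 
  grab(n,n+'4')
p=cv2.imread('pics/side4.png'); c=p[85:205,150:300]; cv2.imwrite('pics/side4c.png',cv2.resize(c,None,fx=5,fy=5,interpolation=cv2.INTER_CUBIC))
E
```

```text
t 9.9 tcp [0.5744 0.1331 0.4354] rpyd [179.9022   0.2903 175.952 ] grasp_c [-10.3128   1.473  454.4078] F [0.8578 0.3797 0.7619] w 0.0397
[ 0.5602  0.154   0.1968  0.0016 -1.6085 -0.6307]
```

View pics/side4.png

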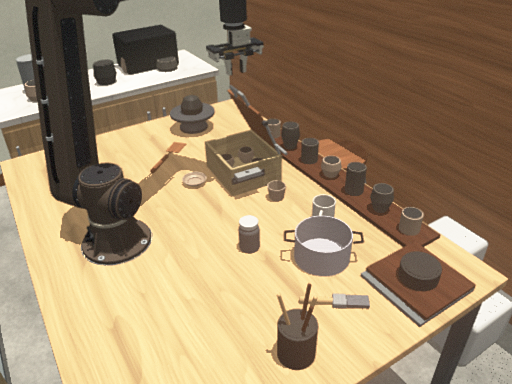

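View pics/side4c.png

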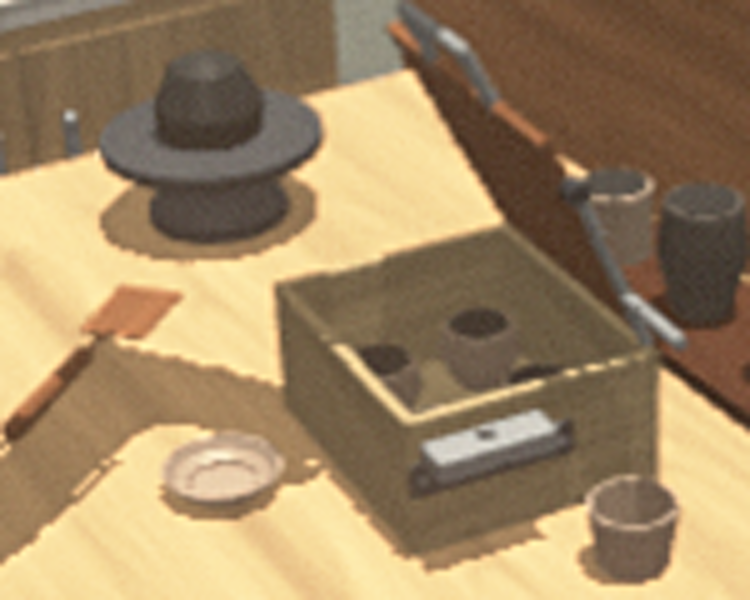

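View pics/top4.png

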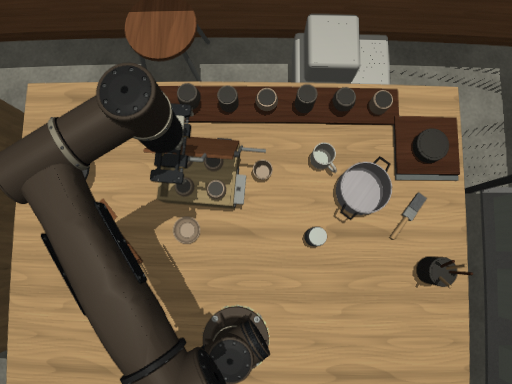

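```bash
cat >> h.py <<'E'
def kin(th,p):
    """chest-frame mm (x,z): pivot,grip,foot"""
    P=np.array([110-175*np.cos(th),125+175*np.sin(th)]); u=np.array([np.cos(th+p),-np.sin(th+p)])
    return P,P+105*u,P+155*u
def grip2(gx,gz):
    """from grip (x,z) mm -> th,phi"""
    from scipy.optimize import fsolve
    s=fsolve(lambda v:kin(v[0],v[1]-v[0])[1]-[gx,gz],[0.8,1.6]); return s
def foot2(fx,fz):
    from scipy.optimize import fsolve
    s=fsolve(lambda v:kin(v[0],v[1]-v[0])[2]-[fx,fz],[0.8,1.6]); return s
E
python3 - <<'E'
from h import *
from scipy.optimize import least_squares
obs=np.array([[575,190],[682,342],[628,300]])/5+[149.6,84.6]
def f(v):
    P,G,F=kin(v[0],v[1]); 
    return proj('side',c2w(np.array([[P[0],-142,P[1]],[G[0],-225,G[1]],[G[0],-142,G[1]]])/1e3))
r=least_squares(lambda v:(f(v)-obs).ravel(),[1.1,0]);print(r.x,r.fun)
r1=least_squares(lambda v:(f([v[0],0])-obs).ravel(),[1.1]);print(r1.x,r1.fun)
P,G,F=kin(r1.x[0],0);print(P,G,F)
z=np.load('pics/top4.npz')['d']
for u,v in[(128,90),(60,140),(185,130),(183,108),(165,120),(40,180)]: print((u,v),unproj('top',[u,v],z[v,u]))
zt=np.load('pics/top4.npz')['d']
for u in range(238,268,4): print(u,[ (unproj('top',[u,v],zt[v,u])*1e3).round()[0].tolist() for v in (149,150,151)])
E
```

```text
[1.1128 0.0565] [ 0.5596  0.7282  0.2976  0.5275 -0.289  -0.5242]
[1.0933] [-0.1726  1.2995  1.2869 -0.1988  0.6691 -1.2211]
[ 29.5724 280.4233] [ 77.8289 187.1693] [100.8083 142.7627]
(128, 90) [[0.5718 0.1261 0.8754]]
(60, 140) [[0.4943 0.2371 0.8617]]
(185, 130) [[0.6091 0.1019 0.5224]]
(183, 108) [[0.6575 0.1049 0.5438]]
(165, 120) [[0.5536 0.0888 0.778 ]]
(40, 180) [[0.4314 0.2726 0.8483]]
238 [[663.0, -3.0, 105.0], [629.0, -11.0, 233.0], [622.0, -12.0, 252.0]]
242 [[643.0, -21.0, 192.0], [640.0, -21.0, 190.0], [679.0, -12.0, 8.0]]
246 [[643.0, -34.0, 190.0], [640.0, -34.0, 188.0], [638.0, -34.0, 184.0]]
250 [[643.0, -47.0, 193.0], [640.0, -47.0, 189.0], [638.0, -47.0, 186.0]]
254 [[644.0, -60.0, 187.0], [641.0, -60.0, 187.0], [638.0, -60.0, 185.0]]
258 [[645.0, -73.0, 185.0], [640.0, -73.0, 193.0], [638.0, -73.0, 188.0]]
262 [[645.0, -86.0, 187.0], [641.0, -86.0, 189.0], [636.0, -86.0, 193.0]]
266 [[690.0, -101.0, 1.0], [686.0, -101.0, 2.0], [682.0, -101.0, 2.0]]
```

step_arm([
  [[-0.017,-0.04,0],[0,0,0],0.36],
  [[-0.017,-0.04,0],[0,0,0],0.36],
  [[-0.017,-0.04,0],[0,0,0],0.36],
  [[-0.017,-0.04,0],[0,0,0],0.36],
  [[-0.017,-0.04,0],[0,0,0],0.36],
  [[0,0,0.03],[-6,0,0],0.36],
  [[0,0,0],[-6,0,0],0.36],
  [[0,0,0],[0,0,0],0.36],
])

```text
t: 10.8
eef_pos: [0.6436, -0.0747, 0.3994]
ee_rot: [2.929, -0.004, 3.067]
force: [0.5, 0.2, 1.1]
width: 0.0597
```

```bash
python3 - <<'E'
from h import *
show(); print(st()['q'])
t=c2w([.074,-.199,.167]); print(rel(t+[0,0,.06]),rel(t))
grab('side','side5')
p=cv2.imread('pics/side5.png'); c=p[65:205,150:325]; cv2.imwrite('pics/side5c.png',cv2.resize(c,None,fx=4,fy=4,interpolation=cv2.INTER_CUBIC))
E
```

```text
t 10.8 tcp [ 0.6436 -0.0747  0.3994] rpyd [167.8353  -0.2035 175.7341] grasp_c [  73.9443 -204.7189  417.9342] F [0.4513 0.2214 1.0827] w 0.0597
[ 0.0525  0.2774  0.3456 -0.2112 -1.6143 -0.1392]
[-0.0007 -0.0346  0.1689] [-0.0009 -0.0473  0.2275]
```

View pics/side5c.png

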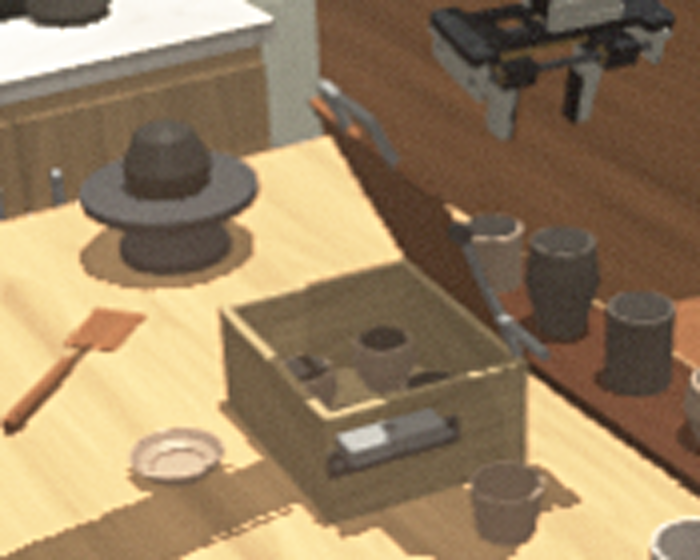

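step_arm([
  [[0,-0.008,0.038],[0,0,0],0.36],
  [[0,-0.008,0.038],[0,0,0],0.36],
  [[0,-0.008,0.038],[0,0,0],0.36],
  [[0,-0.008,0.038],[0,0,0],0.36],
  [[-0.001,-0.006,0.03],[0,0,0],0.36],
  [[0,-0.005,0.024],[0,0,0],0.36],
  [[0,-0.004,0.019],[0,0,0],0.36],
  [[0,0,0],[0,0,0],0.36],
])

```text
t: 11.65
eef_pos: [0.6431, -0.0704, 0.1683]
ee_rot: [2.934, -0.006, 3.073]
force: [0.3, -1.0, 0.0]
width: 0.0595
```

```bash
python3 - <<'E'
from h import *
show(); print(st()['q'])
for n in('side','top'): grab(n,n+'6')
p=cv2.imread('pics/side6.png'); c=p[85:205,180:330]; cv2.imwrite('pics/side6c.png',cv2.resize(c,None,fx=5,fy=5,interpolation=cv2.INTER_CUBIC))
E
```

```text
t 11.65 tcp [ 0.6431 -0.0704  0.1683] rpyd [168.0798  -0.3419 176.0645] grasp_c [  73.25   -200.3951  186.8495] F [ 0.2538 -0.9905  0.0184] w 0.0595
[ 0.0606  0.3741 -0.0271 -0.2264 -1.1579 -0.04  ]
```

View pics/side6c.png

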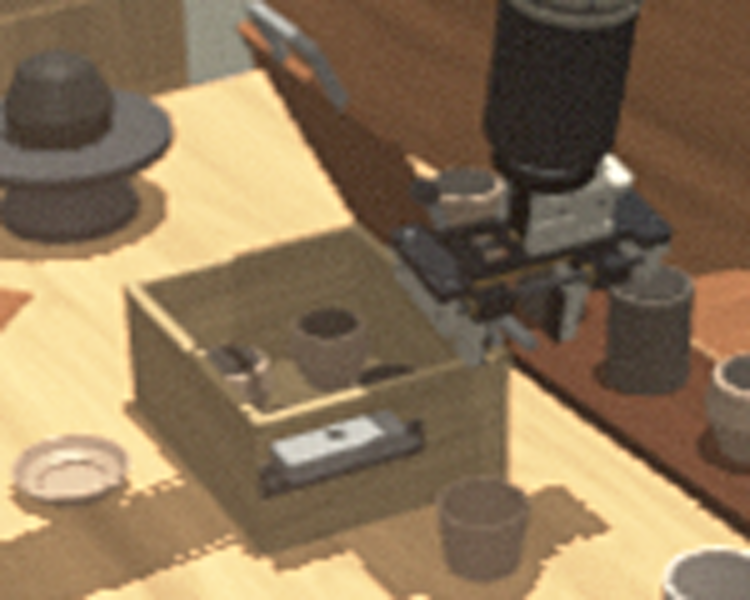

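View pics/top6.png

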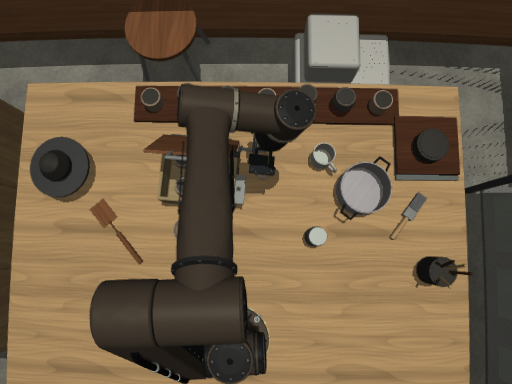

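step_arm([
  [[0,0,0],[0,0,0],-1],
  [[0,0,0],[0,0,0],-1],
  [[0,0,0],[0,0,0],-1],
  [[0,0,0],[0,0,0],-1],
  [[0,0,0],[0,0,0],-1],
  [[0,0,0],[0,0,0],-1],
  [[0,0,0],[0,0,0],-1],
  [[0,0,0],[0,0,0],-1],
], grip_force=25)

```text
t: 12.55
eef_pos: [0.6445, -0.0715, 0.1716]
ee_rot: [2.932, -0.001, 3.071]
force: [-3.5, 0.3, 2.4]
width: 0.0111
```

```bash
python3 - <<'E'
from h import *
show()
for n in('side',): grab(n,n+'7')
p=cv2.imread('pics/side7.png'); c=p[115:175,230:305]; cv2.imwrite('pics/side7c.png',cv2.resize(c,None,fx=9,fy=9,interpolation=cv2.INTER_CUBIC))
print(grip2(73.3,187))
for fx,fz in [(-10,125),(-30,120),(-48,115),(-48,105),(-48,100),(-48,95),(-48,86)]:
    th,ph=foot2(fx,fz); print(fx,fz,th,ph,ph-th,kin(th,ph-th)[1])
E
```

```text
t 12.55 tcp [ 0.6445 -0.0715  0.1716] rpyd [168.0044  -0.057  175.9764] grasp_c [  74.5991 -201.431   190.2338] F [-3.5314  0.2755  2.4057] w 0.0111
[1.2204 1.3463]
-10 125 1.0471975511967648 1.7820413604364165 0.7348438092396516 [  0.4839 173.8885]
-30 120 0.9707515241297165 1.8397101893051648 0.8689586651754483 [-16.7158 168.203 ]
-48 115 0.8993269362012868 1.8932998793522768 0.99397294315099 [-32.1529 162.4222]
-48 105 0.8341911006720976 1.8347474132611368 1.000556312589039 [-34.9552 153.2683]
-48 100 0.801354405077523 1.8068300461931222 1.0054756411155992 [-36.3076 148.6137]
-48 95 0.7684142113729648 1.7798816074005566 1.0114673960275917 [-37.6217 143.9111]
-48 86 0.7090272247565719 1.7339434284354829 1.024916203678911 [-39.8788 135.3361]
```

View pics/side7c.png

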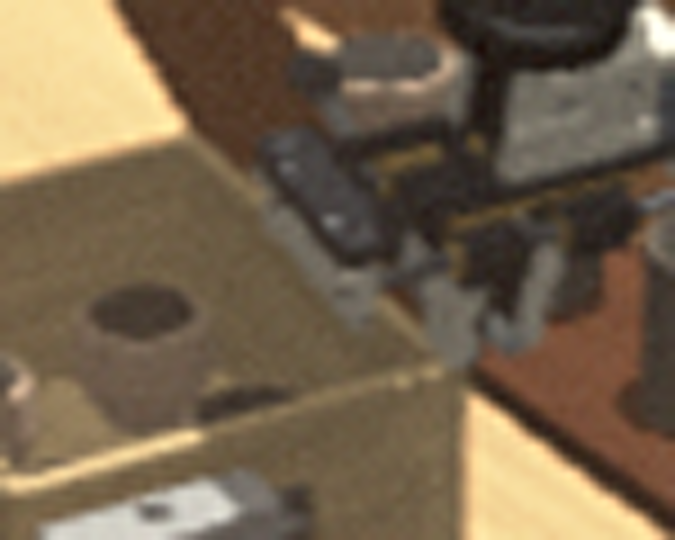

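step_arm([
  [[0.0049,-0.0004,0.0018],[0,0,0],-1],
  [[0.005,-0.0004,0.0016],[0,0,0],-1],
  [[0.0051,-0.0003,0.0014],[0,0,0],-1],
  [[0.0051,-0.0003,0.0012],[0,0,0],-1],
  [[0.0051,-0.0002,0.0009],[0,0,0],-1],
  [[0.0052,-0.0001,0.0007],[0,0,0],-1],
  [[0.0053,-0.0001,0.0004],[0,0,0],-1],
  [[0.0052,0,0.0001],[0,0,0],-1],
])

```text
t: 13.4
eef_pos: [0.6031, -0.0685, 0.1625]
ee_rot: [2.932, -0.002, 3.071]
force: [3.8, -1.1, -9.7]
width: 0.0114
```

```bash
python3 - <<'E'
from h import *
show()
for n in('side',): grab(n,n+'8')
p=cv2.imread('pics/side8.png'); c=p[65:185,180:330]; cv2.imwrite('pics/side8c.png',cv2.resize(c,None,fx=5,fy=5,interpolation=cv2.INTER_CUBIC))
E
```

```text
t 13.4 tcp [ 0.6031 -0.0685  0.1625] rpyd [167.9975  -0.0962 175.9613] grasp_c [  33.1387 -201.4824  181.0735] F [ 3.8481 -1.1421 -9.6587] w 0.0114
```

View pics/side8c.png

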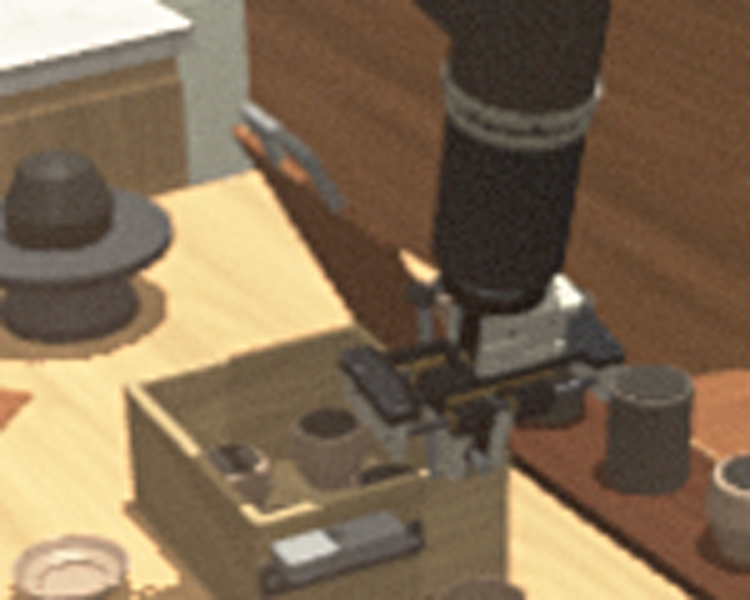

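step_arm([
  [[0.005,0,-0.0002],[0,0,0],-1],
  [[0.005,0.0001,-0.0005],[0,0,0],-1],
  [[0.005,0.0002,-0.0007],[0,0,0],-1],
  [[0.005,0.0002,-0.001],[0,0,0],-1],
  [[0.004,0.0002,-0.001],[0,0,0],-1],
  [[0.004,-0.0004,0.0018],[0,0,0],-1],
  [[0.004,-0.0004,0.0018],[0,0,0],-1],
  [[0.004,-0.0004,0.0018],[0,0,0],-1],
])

```text
t: 14.25
eef_pos: [0.5713, -0.0662, 0.1642]
ee_rot: [2.932, 0.008, 3.072]
force: [5.6, 0.7, 7.3]
width: 0.0113
```

```bash
python3 - <<'E'
from h import *
show()
for n in('side',): grab(n,n+'9')
p=cv2.imread('pics/side9.png'); c=p[65:185,180:330]; cv2.imwrite('pics/side9c.png',cv2.resize(c,None,fx=5,fy=5,interpolation=cv2.INTER_CUBIC))
E
```

```text
t 14.25 tcp [ 0.5713 -0.0662  0.1642] rpyd [167.9973   0.4477 176.0001] grasp_c [   1.0082 -201.4914  182.8121] F [5.6108 0.7283 7.35  ] w 0.0113
```

View pics/side9c.png

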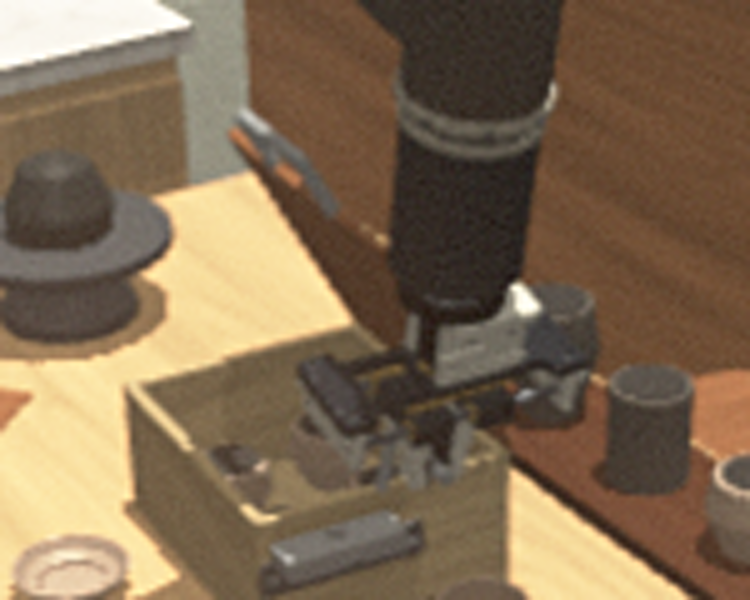

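step_arm([
  [[0.003,-0.0003,0.0015],[0,0,0],-1],
  [[0.003,-0.0003,0.0015],[0,0,0],-1],
  [[0.003,-0.0003,0.0015],[0,0,0],-1],
  [[0.003,-0.0003,0.0015],[0,0,0],-1],
  [[0.003,-0.0003,0.0015],[0,0,0],-1],
  [[0.003,-0.0003,0.0015],[0,0,0],-1],
  [[0.003,-0.0003,0.0015],[0,0,0],-1],
  [[0.003,-0.0003,0.0015],[0,0,0],-1],
])

```text
t: 15.1
eef_pos: [0.545, -0.0643, 0.1496]
ee_rot: [2.932, 0.002, 3.071]
force: [3.4, 1.1, 3.5]
width: 0.0111
```

```bash
python3 - <<'E'
from h import *
show()
for n in('side',): grab(n,n+'10')
p=cv2.imread('pics/side10.png'); c=p[115:185,220:295]; cv2.imwrite('pics/side10c.png',cv2.resize(c,None,fx=8,fy=8,interpolation=cv2.INTER_CUBIC))
p,r=tool(); g=w2c(p-0.019*r.as_matrix()[:,2])*1e3
th,ph=grip2(g[0]-1,g[2]-4.5); print(th,ph-th,kin(th,ph-th))
F=kin(th,ph-th)[2]; print((proj('side',c2w([F[0]/1e3,-.142,F[1]/1e3]))-[219.5,114.5])*8)
E
```

```text
t 15.1 tcp [ 0.545  -0.0643  0.1496] rpyd [167.9954   0.1094 175.9741] grasp_c [ -25.2301 -201.5049  168.2037] F [3.4191 1.1185 3.523 ] w 0.0111
0.9142627411718857 0.9506301750068683 (array([  3.1844, 263.6197]), array([-27.2525, 163.128 ]), array([-41.7463, 115.2748]))
[[230.2318 426.727 ]]
```

View pics/side10c.png

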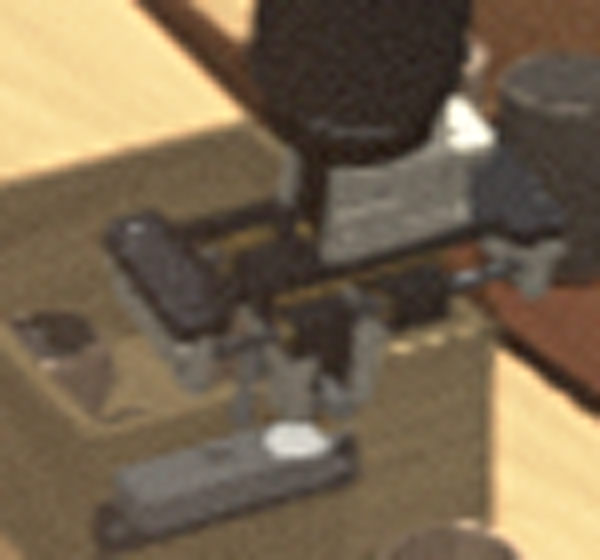

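```bash
python3 - <<'E'
from h import *
def G(fx,fz):
    th,ph=foot2(fx,fz); return kin(th,ph-th)[1]
g0=G(-38,115)
for f in [(-43,104),(-43,101),(-43,99),(-48,99),(-53,99),(-48,86)]: print(f,foot2(*f),G(*f)-g0)
E
```

```text
(-43, 104) [0.836 1.803] [ -7.0289 -10.4751]
(-43, 101) [0.8157 1.7857] [ -7.8707 -13.2837]
(-43, 99) [0.8021 1.7744] [ -8.4238 -15.1662]
(-48, 99) [0.7948 1.8014] [-12.1086 -15.4563]
(-53, 99) [0.7867 1.8279] [-15.8198 -15.777 ]
(-48, 86) [0.709  1.7339] [-15.4138 -27.7971]
```

step_arm([
  [[0.001,-0.0003,0.0015],[0,0,0],-1],
  [[0.001,-0.0003,0.0015],[0,0,0],-1],
  [[0.001,-0.0003,0.0015],[0,0,0],-1],
  [[0.001,-0.0003,0.0015],[0,0,0],-1],
  [[0.001,-0.0003,0.0015],[0,0,0],-1],
  [[0.001,-0.0003,0.0015],[0,0,0],-1],
  [[0.001,-0.0002,0.001],[0,0,0],-1],
  [[0,0,0],[0,0,0],-1],
])

```text
t: 15.95
eef_pos: [0.5365, -0.0637, 0.1381]
ee_rot: [2.932, -0.002, 3.071]
force: [1.1, 0.7, -1.3]
width: 0.011
```

```bash
python3 - <<'E'
from h import *
show()
for n in('side',): grab(n,n+'11')
p=cv2.imread('pics/side11.png'); c=p[135:185,220:280]; cv2.imwrite('pics/side11c.png',cv2.resize(c,None,fx=11,fy=11,interpolation=cv2.INTER_CUBIC))
E
```

```text
t 15.95 tcp [ 0.5365 -0.0637  0.1381] rpyd [167.9986  -0.1069 175.9618] grasp_c [ -33.7161 -201.5284  156.7203] F [ 1.0938  0.7074 -1.2505] w 0.011
```

View pics/side11c.png

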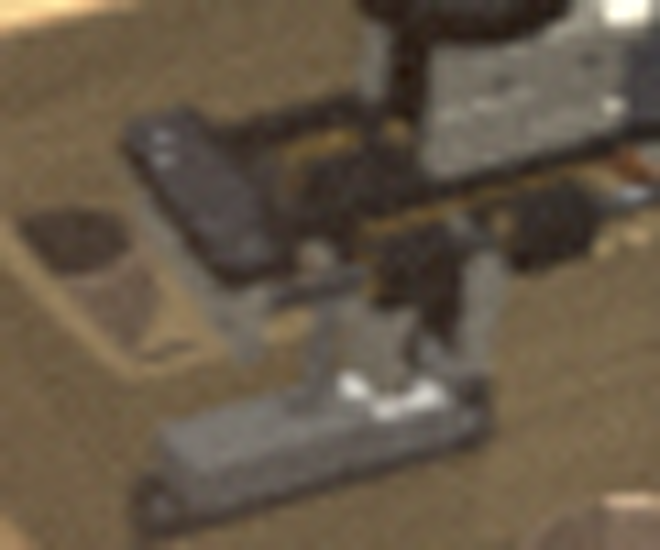

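step_arm([
  [[0.0002,-0.0002,0.001],[0,0,0],-1],
  [[0.0003,-0.0002,0.001],[0,0,0],-1],
  [[0.0002,-0.0002,0.001],[0,0,0],-1],
  [[0.0003,-0.0002,0.001],[0,0,0],-1],
  [[0.0002,-0.0002,0.001],[0,0,0],-1],
  [[0,0,0],[0,0,0],-1],
  [[0,0,0],[0,0,0],-1],
  [[0,0,0],[0,0,0],-1],
])

```text
t: 16.8
eef_pos: [0.5363, -0.0637, 0.1362]
ee_rot: [2.932, 0.002, 3.072]
force: [-6.3, 3.0, 21.2]
width: 0.0114
```

```bash
python3 - <<'E'
from h import *
show()
for n in('side',): grab(n,n+'12')
p=cv2.imread('pics/side12.png'); c=p[135:185,220:280]; cv2.imwrite('pics/side12c.png',cv2.resize(c,None,fx=11,fy=11,interpolation=cv2.INTER_CUBIC))
E
```

```text
t 16.8 tcp [ 0.5363 -0.0637  0.1362] rpyd [168.0008   0.0883 176.0377] grasp_c [ -33.9037 -201.5013  154.7745] F [-6.3256  2.9548 21.1658] w 0.0114
```

View pics/side12c.png

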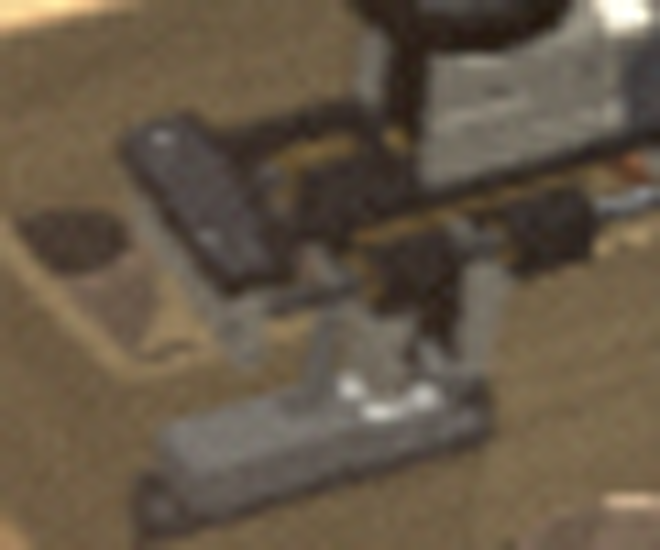

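step_arm([
  [[0,0.0003,-0.0012],[0,0,0],-1],
  [[0,0.0002,-0.001],[0,0,0],-1],
  [[0,0,0],[0,0,0],-1],
  [[0,0,0],[0,0,0],-1],
  [[0,0,0],[0,0,0],-1],
  [[0,0,0],[0,0,0],-1],
  [[0,0,0],[0,0,0],-1],
  [[0,0,0],[0,0,0],-1],
])

```text
t: 17.65
eef_pos: [0.5362, -0.0637, 0.1367]
ee_rot: [2.932, 0.0, 3.072]
force: [-2.7, 0.7, 8.9]
width: 0.0111
```

```bash
python3 - <<'E'
from h import *
show()
for dx,dz in [(-1,-4.5),(2,-4.5),(1,-4.5)]:
  for g in ([-33.9,154.8],[-33.7,156.7]):
    th,ph=grip2(g[0]+dx,g[1]+dz); print(th,ph-th,kin(th,ph-th)[2])
# hole: what the dark square should look like in side3d (16x)
for x in (-40,-44,-48):
  q=[[x+a,-142+b,100] for a,b in((-6.5,-6.5),(6.5,-6.5),(6.5,6.5),(-6.5,6.5))]
  print(x,((proj('side',c2w(np.array(q)/1e3))-[224.5,159.5])*16).round().tolist())
p=cv2.imread('pics/side3.png')[160:190,225:270]
q=cv2.imread('pics/side4.png')[160:190,225:270]
o=np.hstack([cv2.resize(p[2:20,10:38],None,fx=14,fy=14,interpolation=cv2.INTER_NEAREST),cv2.resize(q[2:20,10:38],None,fx=14,fy=14,interpolation=cv2.INTER_NEAREST)])
cv2.imwrite('pics/holes.png',o)
E
```

```text
t 17.65 tcp [ 0.5362 -0.0637  0.1367] rpyd [168.007    0.0194 175.9911] grasp_c [ -33.9824 -201.4982  155.2895] F [-2.6945  0.7399  8.8801] w 0.0111
0.8147315969514883 0.9948890834866109 [-46.728  101.7192]
0.8276134624519561 0.9962456263516514 [-47.2185 103.7925]
0.8193758018982764 0.9667126458211894 [-42.5816 101.4543]
0.8325423215722456 0.9681346116833467 [-43.0931 103.5153]
0.8178706826714822 0.9760984773340001 [-43.9662 101.54  ]
0.8309407615315583 0.9774982438026747 [-44.4706 103.6052]
-40 [[377.0, 207.0], [426.0, 192.0], [401.0, 167.0], [352.0, 181.0]]
-44 [[362.0, 211.0], [411.0, 196.0], [386.0, 171.0], [337.0, 186.0]]
-48 [[347.0, 216.0], [396.0, 201.0], [371.0, 176.0], [322.0, 190.0]]
```

View pics/holes.png

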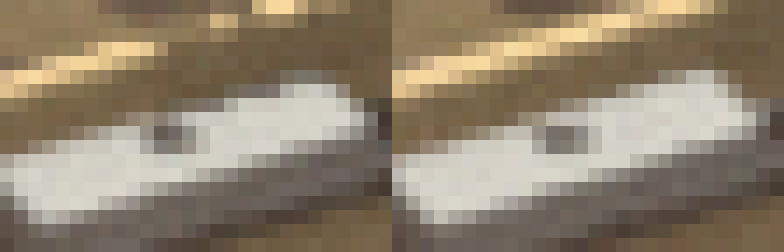

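step_arm([
  [[0.0005,0,0],[0,0,0],-1],
  [[0.0005,0,0],[0,0,0],-1],
  [[0.0005,0,0],[0,0,0],-1],
  [[0.0005,0,0.0001],[0,0,0],-1],
  [[0.0005,0,0],[0,0,0],-1],
  [[0.0005,0,0.0001],[0,0,0],-1],
  [[0,0,0],[0,0,0],-1],
  [[0,0,0],[0,0,0],-1],
])

```text
t: 18.45
eef_pos: [0.5323, -0.0633, 0.1351]
ee_rot: [2.932, -0.002, 3.071]
force: [1.1, -1.4, -1.4]
width: 0.0112
```

```bash
python3 - <<'E'
from h import *
show()
E
```

```text
t 18.45 tcp [ 0.5323 -0.0633  0.1351] rpyd [168.0059  -0.1153 175.9636] grasp_c [ -37.8431 -201.4646  153.6597] F [ 1.1279 -1.4003 -1.3878] w 0.0112
```

step_arm([
  [[0.0002,-0.0002,0.0008],[0,0,0],-1],
  [[0.0002,-0.0002,0.0008],[0,0,0],-1],
  [[0.0002,-0.0002,0.0008],[0,0,0],-1],
  [[0.0003,-0.0002,0.0008],[0,0,0],-1],
  [[0,0,0],[0,0,0],-1],
  [[0,0,0],[0,0,0],-1],
  [[0,0,0],[0,0,0],-1],
  [[0,0,0],[0,0,0],-1],
])

```text
t: 19.25
eef_pos: [0.5319, -0.0633, 0.1321]
ee_rot: [2.932, -0.001, 3.071]
force: [0.0, -1.6, -3.8]
width: 0.0111
```

```bash
python3 - <<'E'
from h import *
show()
E
```

```text
t 19.25 tcp [ 0.5319 -0.0633  0.1321] rpyd [168.0014  -0.0555 175.9649] grasp_c [ -38.2988 -201.498   150.7198] F [ 0.0009 -1.6038 -3.814 ] w 0.0111
```

Going in freely (no contact force). Continue down.

step_arm([
  [[0.0003,-0.0002,0.0009],[0,0,0],-1],
  [[0.0003,-0.0002,0.0009],[0,0,0],-1],
  [[0.0002,-0.0002,0.0009],[0,0,0],-1],
  [[0.0003,-0.0002,0.0009],[0,0,0],-1],
  [[0,0,0],[0,0,0],-1],
  [[0,0,0],[0,0,0],-1],
  [[0,0,0],[0,0,0],-1],
  [[0,0,0],[0,0,0],-1],
])

```text
t: 20.05
eef_pos: [0.531, -0.0633, 0.1286]
ee_rot: [2.932, -0.001, 3.071]
force: [-2.4, -0.8, 0.8]
width: 0.0116
```

```bash
python3 - <<'E'
from h import *
show()
E
```

```text
t 20.05 tcp [ 0.531  -0.0633  0.1286] rpyd [168.0001  -0.036  175.9676] grasp_c [ -39.2476 -201.5172  147.1788] F [-2.4299 -0.8436  0.7914] w 0.0116
```

step_arm([
  [[0.0002,-0.0002,0.0008],[0,0,0],-1],
  [[0.0002,-0.0002,0.0008],[0,0,0],-1],
  [[0.0002,-0.0002,0.0008],[0,0,0],-1],
  [[0.0002,-0.0001,0.0006],[0,0,0],-1],
  [[0,0,0],[0,0,0],-1],
  [[0,0,0],[0,0,0],-1],
  [[0,0,0],[0,0,0],-1],
  [[0,0,0],[0,0,0],-1],
])

```text
t: 20.85
eef_pos: [0.53, -0.0632, 0.1255]
ee_rot: [2.932, -0.001, 3.071]
force: [-4.1, 1.0, 1.8]
width: 0.0109
```

```bash
python3 - <<'E'
from h import *
show()
E
```

```text
t 20.85 tcp [ 0.53   -0.0632  0.1255] rpyd [167.9963  -0.0538 175.9697] grasp_c [ -40.2125 -201.5327  144.0692] F [-4.1398  0.9543  1.8356] w 0.0109
```

step_arm([
  [[0.0004,-0.0002,0.0007],[0,0,0],-1],
  [[0.0003,-0.0002,0.0007],[0,0,0],-1],
  [[0.0003,-0.0001,0.0006],[0,0,0],-1],
  [[0,0,0],[0,0,0],-1],
  [[0,0,0],[0,0,0],-1],
  [[0,0,0],[0,0,0],-1],
  [[0,0,0],[0,0,0],-1],
  [[0,0,0],[0,0,0],-1],
])

```text
t: 21.65
eef_pos: [0.5296, -0.0632, 0.1239]
ee_rot: [2.932, 0.0, 3.071]
force: [-4.3, 0.6, 5.1]
width: 0.011
```

```bash
python3 - <<'E'
from h import *
show()
for n in('side',): grab(n,n+'13')
p=cv2.imread('pics/side13.png'); c=p[65:185,180:330]; cv2.imwrite('pics/side13c.png',cv2.resize(c,None,fx=5,fy=5,interpolation=cv2.INTER_CUBIC))
E
```

```text
t 21.65 tcp [ 0.5296 -0.0632  0.1239] rpyd [167.9908   0.0203 175.9751] grasp_c [ -40.6496 -201.5189  142.5186] F [-4.3356  0.5822  5.0868] w 0.011
```

View pics/side13c.png

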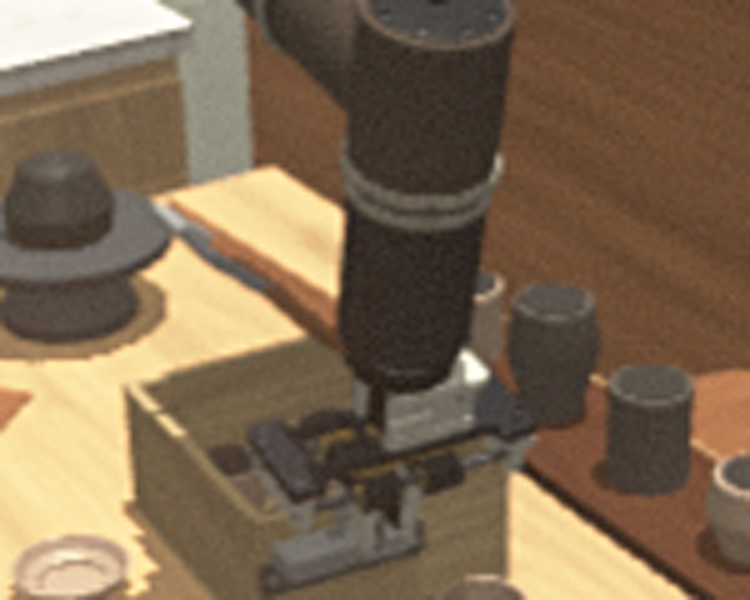

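step_arm([
  [[0.0001,-0.0001,0.0006],[0,0,0],-1],
  [[0.0001,-0.0001,0.0005],[0,0,0],-1],
  [[0,0,0],[0,0,0],-1],
  [[0,0,0],[0,0,0],-1],
  [[0,0,0],[0,0,0],-1],
  [[0,0,0],[0,0,0],-1],
  [[0,0,0],[0,0,0],-1],
  [[0,0,0],[0,0,0],-1],
])

```text
t: 22.5
eef_pos: [0.5296, -0.0631, 0.1236]
ee_rot: [2.932, 0.001, 3.072]
force: [-7.4, 1.6, 11.5]
width: 0.0111
```

```bash
python3 - <<'E'
from h import *
show()
E
```

```text
t 22.5 tcp [ 0.5296 -0.0631  0.1236] rpyd [167.9896   0.0604 175.9957] grasp_c [ -40.6872 -201.482   142.1755] F [-7.4382  1.6376 11.4664] w 0.0111
```

step_arm([
  [[0.0005,0.0002,-0.001],[0,0,0],-1],
  [[0.0004,0.0001,-0.0005],[0,0,0],-1],
  [[0,0,0],[0,0,0],-1],
  [[0,0,0],[0,0,0],-1],
  [[0,0,0],[0,0,0],0],
  [[0,0,0],[0,0,0],0],
  [[0,0,0],[0,0,0],0],
  [[0,0,0],[0,0,0],0],
])

```text
t: 23.3
eef_pos: [0.5283, -0.0633, 0.1241]
ee_rot: [2.932, -0.0, 3.071]
force: [-0.4, 0.5, 0.9]
width: 0.0375
```

```bash
python3 - <<'E'
from h import *
show()
for n in('side',): grab(n,n+'14')
p=cv2.imread('pics/side14.png'); c=p[115:185,220:295]; cv2.imwrite('pics/side14c.png',cv2.resize(c,None,fx=8,fy=8,interpolation=cv2.INTER_CUBIC))
E
```

```text
t 23.3 tcp [ 0.5283 -0.0633  0.1241] rpyd [168.0022  -0.0002 175.9677] grasp_c [ -41.9257 -201.678   142.7254] F [-0.4024  0.5136  0.9422] w 0.0375
```

View pics/side14c.png

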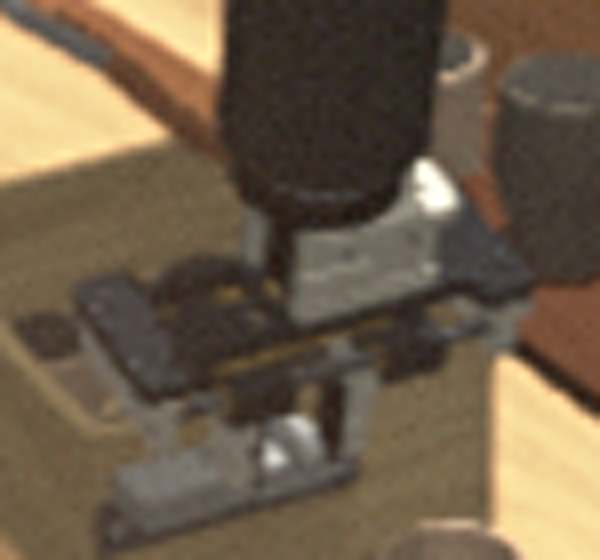

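Released; bar stays free. Withdraw along the tool axis (up and outward).

step_arm([
  [[0,0,-0.006],[0,0,0],0],
  [[0,0,-0.01],[0,0,0],0],
  [[0,0,-0.02],[0,0,0],0],
  [[0,0,-0.03],[0,0,0],0],
  [[0,-0.01,-0.04],[0,0,0],0],
  [[0,-0.02,-0.04],[0,0,0],0],
  [[0,-0.04,-0.02],[0,0,0],0],
  [[0,-0.04,0],[0,0,0],0],
])

```text
t: 24.15
eef_pos: [0.5198, -0.2072, 0.2688]
ee_rot: [2.934, 0.008, 3.073]
force: [1.0, -0.3, 0.4]
width: 0.0439
```

step_arm([
  [[0,-0.04,-0.02],[0,0,0],0],
  [[0,-0.04,-0.02],[0,0,0],0],
  [[0,-0.04,0],[0,0,0],0],
  [[0,-0.04,0],[0,0,0],0],
  [[0,0,0],[0,0,0],0],
  [[0,0,0],[0,0,0],0],
  [[0,0,0],[0,0,0],0],
  [[0,0,0],[0,0,0],0],
])

```text
t: 24.95
eef_pos: [0.5071, -0.3686, 0.2705]
ee_rot: [2.933, 0.001, 3.072]
force: [1.0, 1.1, -0.2]
width: 0.0437
```

```bash
python3 - <<'E'
from h import *
show()
for n in('side','top'): grab(n,n+'15')
p=cv2.imread('pics/side15.png'); c=p[95:195,180:305]; cv2.imwrite('pics/side15c.png',cv2.resize(c,None,fx=6,fy=6,interpolation=cv2.INTER_CUBIC))
for fz in (86,90,100):
  th,ph=foot2(-48,fz); P,G,F=kin(th,ph-th); L=np.array([110-222*np.cos(th),125+222*np.sin(th)])
  H=np.array([110-272*np.cos(th),125+272*np.sin(th)])
  print(fz,th,((proj('side',c2w(np.array([[P[0],-142,P[1]],[G[0],-225,G[1]],[G[0],-142,G[1]],[F[0],-142,F[1]],[H[0],-50,H[1]]])/1e3))-[179.5,94.5])*6).round().tolist())
E
```

```text
t 24.95 tcp [ 0.5071 -0.3686  0.2705] rpyd [168.0299   0.0719 176.0313] grasp_c [ -40.8961 -507.774   289.0638] F [ 0.9594  1.1112 -0.1808] w 0.0437
86 0.7090272247565719 [[434.0, 258.0], [477.0, 473.0], [414.0, 412.0], [405.0, 482.0], [255.0, 133.0]]
90 0.7354233200912504 [[439.0, 251.0], [479.0, 468.0], [416.0, 406.0], [405.0, 477.0], [261.0, 123.0]]
100 0.801354405077523 [[450.0, 236.0], [482.0, 453.0], [419.0, 392.0], [405.0, 463.0], [279.0, 99.0]]
```

View pics/side15c.png

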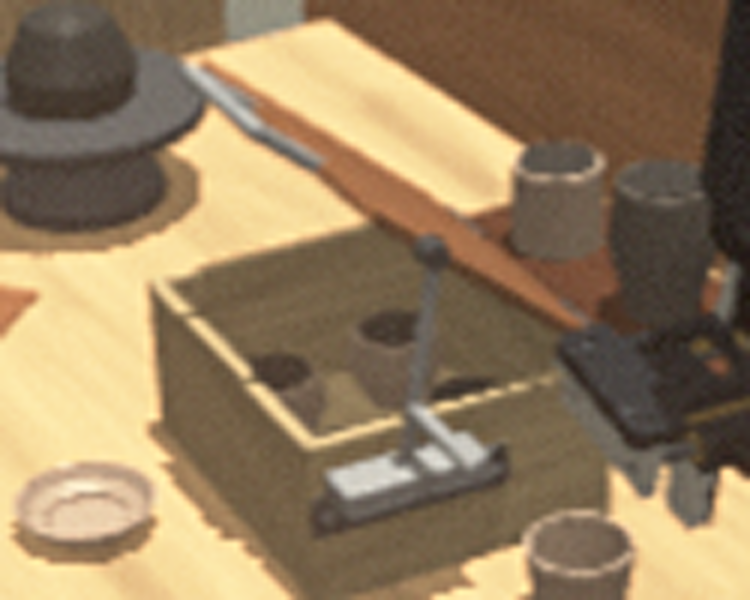

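View pics/top15.png

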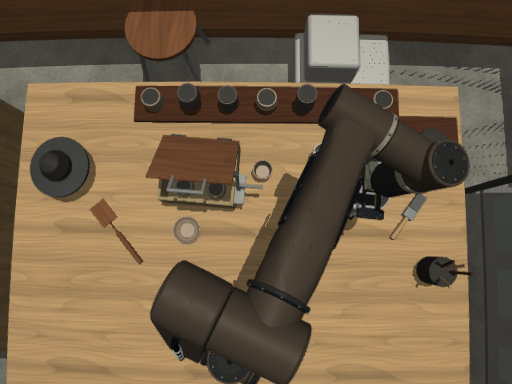

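step_arm([
  [[0,0,0],[0,0,0],0],
  [[0,0,0],[0,0,0],0],
  [[0,0,0],[0,0,0],0],
  [[0,0,0],[0,0,0],0],
  [[0,0,0],[0,0,0],0],
  [[0,0,0],[0,0,0],0],
  [[0,0,0],[0,0,0],0],
  [[0,0,0],[0,0,0],0],
])

```text
t: 25.85
eef_pos: [0.5068, -0.3694, 0.2694]
ee_rot: [2.932, -0.0, 3.071]
force: [0.1, -1.0, 0.1]
width: 0.0441
```

step_arm([
  [[0,0,0],[0,0,0],0],
  [[0,0,0],[0,0,0],0],
  [[0,0,0],[0,0,0],0],
  [[0,0,0],[0,0,0],0],
  [[0,0,0],[0,0,0],0],
  [[0,0,0],[0,0,0],0],
  [[0,0,0],[0,0,0],0],
  [[0,0,0],[0,0,0],0],
])

```text
t: 26.65
eef_pos: [0.5068, -0.3694, 0.2694]
ee_rot: [2.932, 0.0, 3.071]
force: [-0.9, -0.5, 0.4]
width: 0.044
```

```bash
python3 - <<'E'
from h import *
grab('side','side16'); grab('top','top16')
a=cv2.imread('pics/side15.png',0).astype(np.float32);b=cv2.imread('pics/side16.png',0).astype(np.float32)
print(cv2.phaseCorrelate(a[100:160,205:270].copy(),b[100:160,205:270].copy()), abs(a-b)[100:160,205:270].mean(),abs(a-b)[250:340,60:200].mean())
a=cv2.imread('pics/side15.png')[100:175,205:270];b=cv2.imread('pics/side16.png')[100:175,205:270]
cv2.imwrite('pics/cmp.png',cv2.resize(np.hstack([a,b]),None,fx=6,fy=6,interpolation=cv2.INTER_CUBIC))
# lid angle from depth: lid top surface plane
z=np.load('pics/top16.npz')['d']; uv=[(u,v) for u in range(165,232,6) for v in range(145,176,5)]
P=w2c(unproj('top',uv,[z[v,u] for u,v in uv])); P=P[(P[:,2]>.15)&(abs(P[:,1])<.13)]; print(len(P))
A=np.polyfit(P[:,0],P[:,2],1); print('lid angle',np.arctan(-A[0]), np.std(P[:,2]-np.polyval(A,P[:,0])))
E
```

```text
((0.05037882437363095, -0.0011025586189248315), 1.0038023794138873) 2.1728206 1.2588888
81
lid angle 0.7123798549132212 0.0021986932535858457
```

View pics/cmp.png

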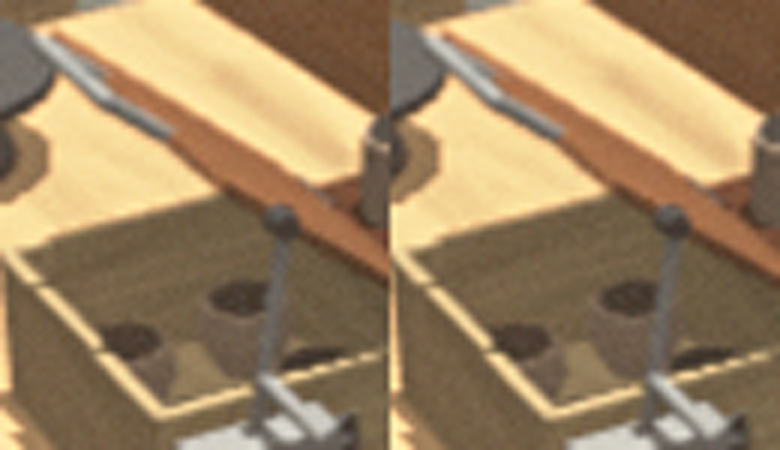

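Lid angle from depth is 0.712 rad, against an expected 0.71 when fully home. Nothing moved over 1.6 s, so I'm handing in.

```bash
python3 -c "
from station import ticket; print(ticket.job_done())"
```

```text
the job is handed in; nothing more can be done
None
```

The lid is propped open with the prop's foot in the ledge's hole. I handed the job in at about 27 s of the 72 s allowed; no verdict is reported.

**What I did:** I raised the lid by its bar to about 1.1 rad and let go. I then took the prop's cross-bar, swung it down, touched the ledge just beside the hole and slid until the foot dropped in. I lowered it to the bottom, let go and backed away.

**Last checks:**
- **Depth:** the grip point sank about 13 mm below first contact, with a stiff stop at the end. The kinematics predict 13.3 mm for fully home.
- **Lid angle:** the depth picture gives 0.712 rad, against about 0.71 predicted for a seated foot.
- **Stillness:** two side pictures 1.7 s apart show no motion of lid or prop, and the gripper is well clear.
- **Bystanders:** all looked in place in the pictures, though I did not measure them.

**What was close or disagreed:**
- **First touch:** it was firmer than I wanted. The wrist force reached about 21 N upward at that reading, against the 25 N limit on the ledge, and I backed off at once. Contact force itself is not measured, so I can't confirm its peak; the later slide and insertion stayed at or below about 12 N.
- **Hole position:** vision put the hole at about x = -48 mm in the chest frame, 8 mm from nominal. Estimates of the foot's position disagreed by about 3 mm until the slide found the hole.
- **Handle grip:** during the lift, the measured radius at the handle drifted to 278 mm against the true 272, probably the bar slipping slightly in the pads.

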